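# Pull the kiosk sash down with the hook pole

### The job

Shut the spare-parts kiosk: take the hook pole from its forked stand, put its hook through the ring on the raised sash and draw the sash down, touching the kiosk only with the pole. The sash is home when you feel its rubber stop, whose height is not known: keep a firm steady pull of about 14 N on it there for a good second, never pulling or bumping the kiosk with as much as 22 N. Leave the sash down, hang the pole upright in its fork again and let go, without disturbing the mug, brush or thread spool.

Things in the scene. Friction and masses are not known exactly. Their poses are not given: they have to be found in the camera images.
- pole: Loose hook pole, about 140 g, hanging upright. Origin: centre of the underside of its steel collar (diameter 32 mm, 5 mm thick); z up along the pole, x the way its hook points. Above the collar a square wooden grip, 20 x 20 mm, 5 to 55 mm above the origin, with a 3 mm brass button on top. Below the collar a round shank, diameter 10 mm, to 100 mm below the origin, where the hook's toe begins.
- hook (a point): Middle of the hook, at (18, 0, -103.5) mm in the pole's frame, same axes. The toe, diameter 8 mm, runs 34 mm along +x at 100 mm below the pole's origin and ends in a lip bent 7 mm down (farthest point x = 41 mm, lowest 111 mm below the origin). With this point at the ring's centre the toe is free in the ring, lip behind it, shank before it.
- ring (a point): Centre of the steel ring on the sash. It stands upright, opening diameter 28 mm, bar diameter 6 mm; x is its axis (from the robot's side into the kiosk), y left, z up. A bar at the ring's top joins it to the sash panel, which is 42 mm behind the ring's centre. It moves down with the sash.
- sash (a joint): Sash travel in m: 0 = fully up, growing as it slides straight down. It starts between 0 and 0.02, moves under a pull of 2 to 5 N and stays where it is left. The rubber stop is met somewhere between 0.080 and 0.096 (hidden in the side channels, different each time) and yields about 1 mm for each 2.5 N.
- kiosk: Fixed sheet-metal kiosk, 130 mm deep, 230 mm wide, 285 mm high; origin at the centre of its underside, x into the kiosk away from the robot (the front with the sash faces -x; channels end 85 mm before the origin), z up. Spare parts stand inside, fixed.
- stand: Fixed steel stand of the pole: base plate 140 x 100 x 12 mm, a post 75 mm behind the seat, and a level fork 8 mm thick. Origin on the table right below point seat; the fork opens along -x and the post is on the +x side.
- seat (a point): Where the pole's origin is when it hangs: centre of the fork slot at the fork's upper face, 135 mm above the table; axes as the stand's. The slot, 18 mm wide, is open along -x (38 mm from here to its end) and closed 18 mm behind. The collar rests on the two prongs, the toe pointing roughly along the stand's +x at the start and best so at the end.
- mug: Bystander: white mug with dark dots, 82 x 114 x 91 mm, origin at the centre of its underside.
- lint_brush: Bystander: small purple brush, 30 x 85 x 23 mm, origin at the centre of its underside.
- spool: Bystander: wooden spool with red thread, diameter 30 mm, 42 mm high, origin at the centre of its underside.

How it is judged:
By the outcome, as a careful person would: the job done as asked, in the order asked, and still so for the second after the job is handed in, with the robot touching nothing.
It also fails if it takes over 72 s, if anything falls off the work surface, if the arm or the gripper's body presses on something with over 40 N, if the wrist force passes 120 N, or if a joint passes its speed limit or range.

### The arm

A 7-joint arm with a two-finger parallel gripper is mounted at the origin on a cart in front of the work surface, level with it; the furniture and walls round the work are solid. World frame = base frame: x ahead of the robot, y to its left, z up, the work surface at z = 0. Lengths are in m, angles in rad, forces in N, time in s.
With the tool pointing down it reaches from about 0.425 to 0.925 m from the base axis. Payload 6.8 kg.
Tool frame: the origin (TCP) lies at the very end of the fingers, on their centre line; the grasp point (between the pads) lies 19 mm behind it; z points along the fingers, x is the direction in which the jaws open and shut, and the axes are right-handed (so a half turn about z gives the same grasp; the last joint's range is limited). The gripper opens to 85 mm and grips with 20 to 120 N. Pads are 22 mm wide; open, the fingers measure 114 mm over their backs; the gripper's body (76 mm by 85 mm) begins 54 mm behind the grasp point. The pads swing forward as they close: fully open they stand 13 mm farther back than shut.
Start: joints at [1.161, 0.477, 0.022, 1.555, -0.011, 1.109, -0.083], TCP at [0.201, -0.645, 0.231] pointing down, gripper open.
Joint ranges: [-2.96, 2.96], [-0.34, 2.1], [-1.41, 1.46], [0.24, 2.44], [-1.37, 4.51], [0.17, 1.92], [-2.96, 2.96]. Speed limits (rad/s): [2.39, 2.39, 3.14, 3.14, 3.14, 3.14, 3.14].

### API

Orientations are given as a rotation vector (axis times angle).
In Python, from bench import get_obs, imaging, hand_in gives the robot as it stands.
- The arm moves only by the tool send_rows, never from a script. Its argument "motion" is a list of rows, each an object with "dp": the shift along the world's x, y, z in m, a list of three; "rot": the turn, a rotation vector about the world's x, y, z in rad, a list of three; "grip": the finger opening in m, from 0 to 0.0854. In form: [{"dp": [dx, dy, dz], "rot": [ax, ay, az], "grip": grip}, ...]. A call has 1 to 20 rows; each row shifts and turns the pose as measured when the row begins; what a row does not reach is not made up. A row lasts 1/8 s, in which the tool goes at most 62.5 mm and 10.7 degrees, less where a joint would pass 70% of its speed; a pose out of reach is approached as far as the arm can. A call is refused whole if a number of a shift passes 0.0625 or a number of a turn 0.188, either way. A call with a gripper value outside its range is refused whole. The fingers move at their own pace and stop on an object; "grip_force" is the grip in N (left out, the last holds). Time passes only in rows, so rows that do not move let the fingers close. It gives the time, the measured TCP pose, the force and the opening at its end, in the units of the state.
- get_obs(): the state, without advancing time (a new reading comes with each control period).
- imaging.grab_frame(name): name is "scene" or "top" or "wrist"; returns a dict with "img" (384x512x3 uint8, red, green, blue), "fx", "fy", "cx", "cy" (pixels), "D" ([k1, k2, p1, p2, k3] as OpenCV has them; the pictures are not rectified), "R" (3x3) and "t" (3): a world point X has camera coordinates R X + t. Camera axes: x right, y down, z forward; pixel columns grow to the right and rows downward; lengths in m; the calibration is good to about 2 mm. A picture is of the moment at which its call begins. There is no depth.
- hand_in(): hands the job in, once; it reports no verdict.
The state is a dict: "clock": time; "joints": joint angles; "qvel": joint speeds; "tau": joint torques, N m; "tcp_pos": TCP position; "orientation": TCP orientation; "contact_force": force on the tool from outside, world axes, zero at the start; "moment": the same for the moment, N m; "grip_width": finger opening in m.
Only numpy, scipy, OpenCV 4.12 (cv2) and the standard library are available. Lean on these libraries where they do the work, as an engineer would, in place of code of your own. Each camera call takes 0.05 s, during which the arm holds its last target. There are 200 camera calls.

## Working session

There is one attempt and no reset: what is moved stays moved. The work goes in short steps, Python scripts to look and compute and a tool call to move; the robot and the scene stay as the last step left them, time stands still between calls to the robot, and variables do not carry over. Pictures are saved under pics/ and viewed, about 8 in all and at most 12, crops included, and the job is handed in when it is done.

Besides the shell and the picture viewer there is one more tool, called after "Call:" as name(argument=value, ...) on one line, values as JSON. send_rows: Moves the arm, as the interface text tells. Its arguments: {"type":"object","properties":{"motion":{"type":"array","items":{"type":"object","properties":{"dp":{"type":"array","items":{"type":"number"}},"rot":{"type":"array","items":{"type":"number"}},"grip":{"type":"number"}}}},"grip_force":{"type":"number"}},"required":["motion"]}

```bash
mkdir -p pics; ls
cat > h.py <<'E'
import numpy as np, cv2
from bench import get_obs, imaging, hand_in
def grab(n,f=None):
    d=imaging.grab_frame(n)
    if f: cv2.imwrite('pics/'+f,d['img'][:,:,::-1])
    return d
def K(d): return np.array([[d['fx'],0,d['cx']],[0,d['fy'],d['cy']],[0,0,1.]])
def ray(d,uv):
    p=cv2.undistortPoints(np.array([[uv]],float),K(d),np.array(d['D'],float))[0,0]
    R=np.array(d['R']);t=np.array(d['t'])
    return -R.T@t, R.T@np.array([p[0],p[1],1.])
def onz(d,uv,z):
    c,v=ray(d,uv); return c+v*(z-c[2])/v[2]
def tri(*obs):
    A=np.zeros((3,3));b=np.zeros(3);L=[]
    for d,uv in obs:
        c,v=ray(d,uv); v=v/np.linalg.norm(v); P=np.eye(3)-np.outer(v,v); A+=P;b+=P@c; L.append((c,P))
    x=np.linalg.solve(A,b); return x,[float(np.linalg.norm(P@(x-c))) for c,P in L]
def proj(d,X):
    R=np.array(d['R']); return cv2.projectPoints(np.array(X,float).reshape(-1,3),cv2.Rodrigues(R)[0],np.array(d['t'],float),K(d),np.array(d['D'],float))[0].reshape(-1,2)
E
python3 - <<'E'
from h import *
import pickle
o=get_obs(); print(o)
ds={n:grab(n,n+'0.png') for n in ('scene','top','wrist')}
pickle.dump(ds,open('f0.pkl','wb'))
for n,d in ds.items(): print(n,d['fx'],-np.array(d['R']).T@d['t'],np.array(d['R'])[2])
a=np.hstack([ds['scene']['img'],ds['top']['img']])
E
```

```text
pics
{'clock': 0.0, 'joints': array([ 1.16089802,  0.47780228,  0.02234808,  1.5564465 , -0.0115199 ,
        1.10931679, -0.0831125 ]), 'qvel': array([-3.26566317e-04, -7.74713266e-04,  1.74947208e-03,  2.31819504e-04,
       -6.92520495e-05,  4.92147086e-04,  1.85386744e-03]), 'tau': array([ 3.83260995e-04, -5.96461594e+01,  1.60797402e+00, -2.81201577e+01,
        1.25038682e-02,  9.35111224e-03, -1.29714351e-05]), 'tcp_pos': array([ 0.20044431, -0.64392753,  0.23032652]), 'orientation': array([-2.52933457e+00,  1.86167544e+00,  2.44279940e-03]), 'contact_force': array([ 0.6142239 , -0.4690975 , -0.00824479]), 'moment': array([-0.0227689 , -0.0561931 ,  0.01225407]), 'grip_width': 0.08542442501755275}
scene 488.60525922545884 [0.17867477 1.00382143 0.73288816] [ 0.35842601 -0.74565681 -0.56171765]
top 352.7650152616133 [0.48196176 0.24103093 1.05837964] [ 0.04274466 -0.02115722 -0.99886199]
wrist 292.60169432474066 [ 0.27629086 -0.62068316  0.37260721] [-0.29295962 -0.08881765 -0.95199059]
```

View pics/scene0.png

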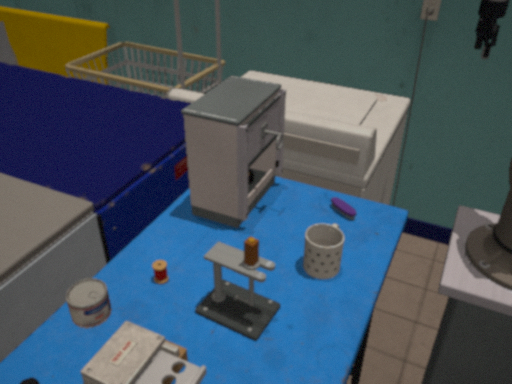

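View pics/top0.png

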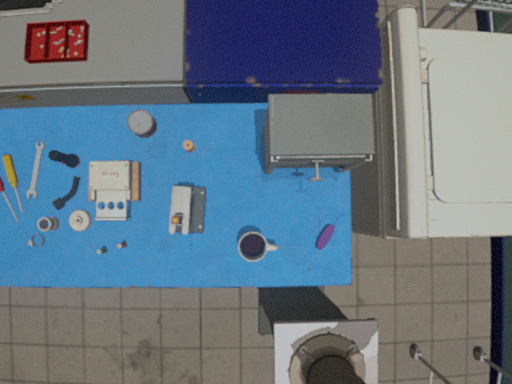

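The scene view shows the kiosk (about 235,145), the stand with the pole's brown grip (251,250), the mug (323,250), spool (160,271) and brush (343,208). In the top view image-up is +x. The ring bar is near (317,170), the grip near (177,218) and the mug near (252,246).

Run:
```python
import pickle,cv2,numpy as np
ds=pickle.load(open('f0.pkl','rb'))
def crop(n,x,y,w,h):
    return cv2.resize(np.ascontiguousarray(ds[n]['img'][y:y+h,x:x+w,::-1]),(400,300),interpolation=cv2.INTER_CUBIC)
a=np.vstack([np.hstack([crop('top',260,85,120,90+20)[:300],crop('top',150,175,80,60)]),np.hstack([crop('scene',180,70,120,160)[:300] if 0 else crop('scene',210,100,112,84),crop('scene',190,225,112,84+30)])])
cv2.imwrite('pics/c1.png',a)
```

```text
(no output)
```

View pics/c1.png

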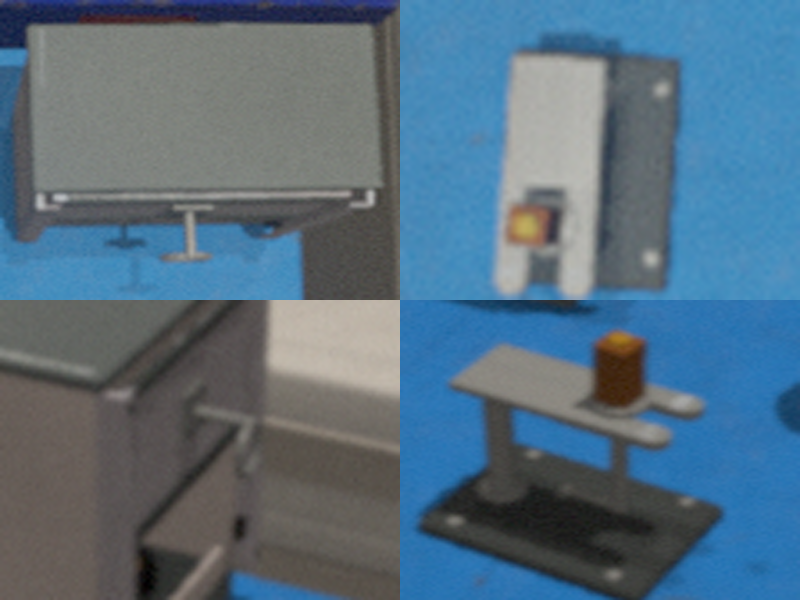

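Run:
```python
from h import *
import pickle
ds=pickle.load(open('f0.pkl','rb')); T=ds['top'];S=ds['scene']
t1=lambda x,y:(260+x/3.3333,85+y/2.7273)
t2=lambda x,y:(150+(x-400)/5,175+y/5)
s1=lambda x,y:(210+x/3.5714,100+(y-300)/3.5714)
s2=lambda x,y:(190+(x-400)/3.5714,225+(y-300)/2.6316)
print('ring',tri((T,t1(187,257)),(S,s1(248,448))))
print('button',tri((T,t2(526,224)),(S,s2(620,338))))
for n,p in dict(tipL=(512,296),tipR=(575,296),farL=(515,50),farR=(605,60),slotfar=(545,190),slotL=(527,270),slotR=(560,270)).items(): print(n,onz(T,t2(*p),.135))
for n,p in dict(plateFR=(667,290),plateBR=(680,60)).items(): print(n,onz(T,t2(*p),.012))
print('button at .193',onz(T,t2(526,224),.193))
for n,p in dict(FL=(37,205),FR=(374,205),roofFL=(37,190),roofFR=(380,187),roofBL=(30,25),roofBR=(372,22)).items(): print(n,onz(T,t1(*p),.285))
def blob(d,lo,hi,z):
    hsv=cv2.cvtColor(d['img'],cv2.COLOR_RGB2HSV); m=cv2.inRange(hsv,lo,hi); n,l,st,c=cv2.connectedComponentsWithStats(m)
    i=1+np.argmax(st[1:,4]); return st[i],onz(d,c[i],z)
print('mug',onz(T,(252,246),.09),'brush',onz(T,(325,236),.02),'spool',onz(T,(188,146),.042))
```

```text
ring (array([0.56331911, 0.06448806, 0.19037505]), [0.0005827412389334765, 0.0005827412389333645])
button (array([0.46600948, 0.41364331, 0.18923813]), [0.0012988785859775883, 0.0012988785859777109])
tipL [0.42877891 0.43250902 0.135     ]
tipR [0.42848917 0.39949398 0.135     ]
farL [0.55752924 0.43054305 0.135     ]
farR [0.55174603 0.38318084 0.135     ]
slotfar [0.48394878 0.41491886 0.135     ]
slotL [0.44226963 0.42456211 0.135     ]
slotR [0.44211342 0.4072625  0.135     ]
plateFR [0.42438451 0.36608308 0.012     ]
plateBR [0.56056288 0.35750275 0.012     ]
button at .193 [0.46726616 0.41341455 0.193     ]
FL [0.59806792 0.1832259  0.285     ]
FR [ 0.59704201 -0.04461384  0.285     ]
roofFL [0.61032885 0.1830456  0.285     ]
roofFR [ 0.61200118 -0.04928627  0.285     ]
roofBL [0.74753247 0.18562677 0.285     ]
roofBR [ 0.75161659 -0.04926406  0.285     ]
mug [0.39164235 0.2241899  0.09      ] brush [0.41123749 0.00656713 0.02      ] spool [0.67835407 0.4061029  0.042     ]
```

Call:
send_rows(motion=[{"dp": [0.0375,0.049,0.021],"rot": [0,0,0.15],"grip": 0.0854},{"dp": [0.0375,0.049,0.021],"rot": [0,0,0.15],"grip": 0.0854},{"dp": [0.0375,0.049,0.021],"rot": [0,0,0.15],"grip": 0.0854},{"dp": [0.0375,0.049,0.021],"rot": [0,0,0.15],"grip": 0.0854},{"dp": [0.0375,0.049,0.021],"rot": [0,0,0.15],"grip": 0.0854},{"dp": [0.0375,0.049,0.021],"rot": [0,0,0.15],"grip": 0.0854},{"dp": [0.0375,0.049,0.021],"rot": [0,0,0.15],"grip": 0.0854},{"dp": [0.0375,0.049,0.021],"rot": [0,0,0.15],"grip": 0.0854},{"dp": [0,0.058,0],"rot": [0,0,0.15],"grip": 0.0854},{"dp": [0,0.058,0],"rot": [0,0,0.15],"grip": 0.0854},{"dp": [0,0.058,0],"rot": [0,0,0.15],"grip": 0.0854},{"dp": [0,0.058,0],"rot": [0,0,0.15],"grip": 0.0854},{"dp": [0,0.058,0],"rot": [0,0,0.15],"grip": 0.0854},{"dp": [0,0.058,0],"rot": [0,0,0.15],"grip": 0.0854}])

```text
clock: 1.9
tcp_pos: [0.4847, 0.095, 0.3904]
orientation: [2.829, 1.349, -0.003]
contact_force: [0.6, 0.6, -0.1]
grip_width: 0.0857
```

Call:
send_rows(motion=[{"dp": [-0.006,0.0535,-0.012],"rot": [0,0,0.135],"grip": 0.0854},{"dp": [-0.006,0.0535,-0.012],"rot": [0,0,0.135],"grip": 0.0854},{"dp": [-0.006,0.0535,-0.012],"rot": [0,0,0.135],"grip": 0.0854},{"dp": [-0.006,0.0535,-0.012],"rot": [0,0,0.135],"grip": 0.0854},{"dp": [-0.006,0.0535,-0.012],"rot": [0,-0.08,0.135],"grip": 0.0854},{"dp": [-0.006,0.0535,-0.012],"rot": [0,-0.09,0],"grip": 0.0854},{"dp": [0,0,0],"rot": [0,0,0],"grip": 0.0854}])

```text
clock: 2.78
tcp_pos: [0.4438, 0.43, 0.3148]
orientation: [2.103, 2.155, 0.194]
contact_force: [0.7, -0.1, 0.2]
grip_width: 0.0854
```

```bash
cat >> h.py <<'E'
from scipy.spatial.transform import Rotation as Rn
def st():
    o=get_obs(); M=Rn.from_rotvec(o['orientation']).as_matrix(); g=o['tcp_pos']-.019*M[:,2]
    print('t',round(o['clock'],2),'tcp',o['tcp_pos'].round(4),'grasp',g.round(4),'xt',M[:,0].round(3),'zt',M[:,2].round(3),'F',np.round(o['contact_force'],1),'w',round(o['grip_width'],4)); return o,M,g
E
python3 - <<'E'
from h import *
st(); d=grab('wrist','w1.png'); import pickle; pickle.dump(d,open('w1.pkl','wb'))
print(proj(d,[[.467,.4135,.193],[.466,.4145,.135]]))
E
```

```text
t 2.77 tcp [0.4438 0.43   0.3148] grasp [0.4404 0.4299 0.3335] xt [-0.024  1.     0.001] zt [ 0.178  0.005 -0.984] F [ 0.7 -0.1  0.2] w 0.0854
[[234.92779755 183.0778043 ]
 [238.62046927 159.03213552]]
```

View pics/w1.png

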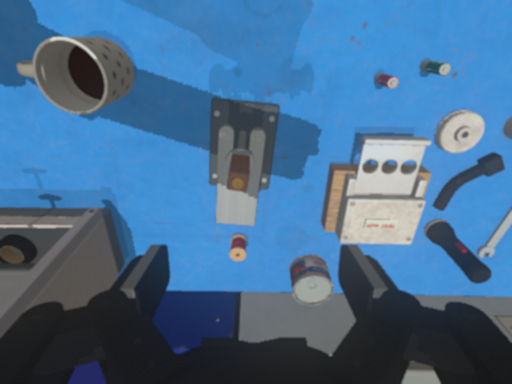

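Wrist view: the brass button is at about (238,184), the fork slot is centred near column 242 with prong tips near (227,127) and (257,127), and the spool is at (238,248). This agrees with the first estimate to within 3 px.

Run:
```python
from h import *
import pickle
d=pickle.load(open('w1.pkl','rb'))
hsv=cv2.cvtColor(d['img'],cv2.COLOR_RGB2HSV)
c=d['img'][120:230,205:270]
sub=hsv[170:200,225:255]; m=cv2.inRange(sub,(8,110,0),(35,255,255)); 
b=sub[:,:,2].astype(int)*(m>0); ys,xs=np.nonzero(b>np.percentile(b[b>0],60)); print('btn',xs.mean()+225,ys.mean()+170)
print(onz(d,(xs.mean()+225,ys.mean()+170),.193), onz(d,(238.5,184),.193))
for r in (132,138,144): print(r,hsv[r,210:280,2].tolist())
for p in [(227,126),(257,128),(217,222),(257,226)]: print(p,onz(d,p,.135))
cv2.imwrite('pics/w1c.png',cv2.resize(np.ascontiguousarray(d['img'][90:240,195:295,::-1]),(400,600),interpolation=cv2.INTER_CUBIC))
```

```text
btn 237.1304347826087 180.7826086956522
[0.46452647 0.4155893  0.193     ] [0.46789851 0.4168827  0.193     ]
132 [98, 76, 75, 77, 77, 77, 75, 78, 90, 111, 120, 121, 121, 121, 120, 119, 116, 117, 119, 118, 118, 118, 116, 101, 80, 67, 66, 65, 69, 73, 78, 83, 85, 84, 82, 78, 73, 68, 67, 70, 78, 95, 110, 116, 117, 116, 117, 117, 117, 117, 118, 119, 117, 111, 96, 80, 75, 76, 76, 75, 77, 77, 77, 76, 75, 87, 116, 136, 143, 143]
138 [99, 77, 76, 78, 78, 77, 75, 78, 94, 112, 118, 119, 118, 117, 119, 120, 122, 121, 122, 121, 118, 119, 116, 97, 75, 66, 66, 66, 70, 77, 82, 83, 83, 83, 82, 77, 70, 64, 64, 78, 103, 117, 120, 120, 120, 117, 117, 118, 118, 118, 118, 117, 117, 118, 110, 91, 76, 73, 75, 76, 76, 76, 77, 74, 81, 105, 132, 141, 141, 142]
144 [89, 78, 77, 78, 78, 77, 78, 84, 100, 114, 117, 116, 116, 116, 117, 117, 117, 117, 118, 117, 117, 118, 111, 88, 70, 66, 66, 71, 78, 82, 83, 85, 83, 83, 80, 74, 68, 64, 70, 89, 108, 116, 115, 115, 115, 115, 116, 116, 117, 117, 117, 116, 118, 112, 94, 80, 74, 73, 74, 75, 77, 76, 74, 76, 100, 131, 143, 144, 143, 143]
(227, 126) [0.42877581 0.40217354 0.135     ]
(257, 128) [0.43014908 0.4340103  0.135     ]
(217, 222) [0.55154634 0.38741775 0.135     ]
(257, 226) [0.55646851 0.43785227 0.135     ]
```

View pics/w1c.png

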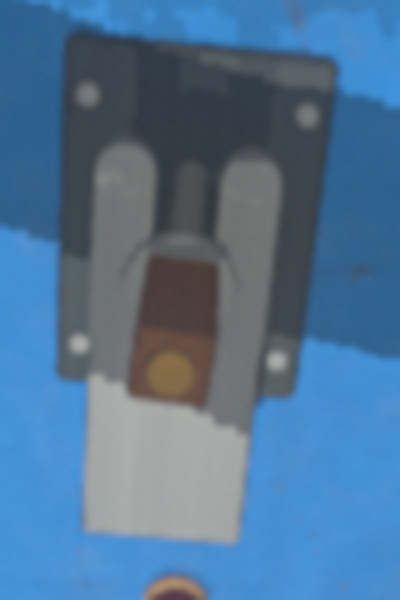

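Call:
send_rows(motion=[{"dp": [0.0135,-0.007,-0.02],"rot": [0,0,-0.024],"grip": 0.0854},{"dp": [0.0135,-0.007,-0.03],"rot": [0,0,0],"grip": 0.0854},{"dp": [0,0,-0.03],"rot": [0,0,0],"grip": 0.0854},{"dp": [0,0,-0.03],"rot": [0,0,0],"grip": 0.07},{"dp": [0,0,-0.01],"rot": [0,0,0],"grip": 0.06},{"dp": [0,0,0],"rot": [0,0,0],"grip": 0.06}])

```text
clock: 3.58
tcp_pos: [0.4855, 0.3981, 0.1859]
orientation: [2.155, 2.089, 0.179]
contact_force: [-0.3, 1.2, 0.3]
grip_width: 0.06
```

```bash
python3 -c "
from h import *
st()"
```

```text
t 3.58 tcp [0.4855 0.3981 0.1859] grasp [0.4821 0.3984 0.2046] xt [ 0.032  0.999 -0.008] zt [ 0.178 -0.014 -0.984] F [-0.3  1.2  0.3] w 0.06
```

Call:
send_rows(motion=[{"dp": [-0.008,0.009,0],"rot": [-0.01,0,0.016],"grip": 0.06},{"dp": [-0.003,0.004,0],"rot": [0,0,0],"grip": 0.06},{"dp": [0,0,0],"rot": [0,0,0],"grip": 0.06},{"dp": [0,0,0],"rot": [0,0,0],"grip": 0.06}])

```text
clock: 4.08
tcp_pos: [0.4747, 0.4138, 0.1893]
orientation: [2.132, 2.104, 0.178]
contact_force: [0.7, 0.5, 0.4]
grip_width: 0.0602
```

```bash
python3 -c "
from h import *
st()"
```

```text
t 4.08 tcp [0.4747 0.4138 0.1893] grasp [0.4712 0.4141 0.208 ] xt [ 0.015  1.    -0.015] zt [ 0.182 -0.017 -0.983] F [0.7 0.5 0.4] w 0.0602
```

Call:
send_rows(motion=[{"dp": [-0.004,0.002,-0.012],"rot": [0.016,0,0.014],"grip": 0.06},{"dp": [0,0,-0.014],"rot": [0,0,0],"grip": 0.06},{"dp": [0,0,-0.011],"rot": [0,0,0],"grip": 0.06},{"dp": [0,0,0],"rot": [0,0,0],"grip": 0.06},{"dp": [0,0,0],"rot": [0,0,0],"grip": 0.06}])

```text
clock: 4.7
tcp_pos: [0.4715, 0.4159, 0.1514]
orientation: [2.127, 2.123, 0.199]
contact_force: [-0.5, 0.7, 0.2]
grip_width: 0.06
```

```bash
python3 -c "
from h import *
st()"
```

```text
t 4.7 tcp [0.4715 0.4159 0.1514] grasp [0.468  0.4159 0.1701] xt [0.002 1.    0.002] zt [ 0.184  0.001 -0.983] F [-0.5  0.7  0.2] w 0.06
```

Call:
send_rows(motion=[{"dp": [0,0,-0.002],"rot": [0,0,0],"grip": 0.03},{"dp": [0,0,0],"rot": [0,0,0],"grip": 0.0},{"dp": [0,0,0],"rot": [0,0,0],"grip": 0.0},{"dp": [0,0,0],"rot": [0,0,0],"grip": 0.0},{"dp": [0,0,0],"rot": [0,0,0],"grip": 0.0}], grip_force=80)

```text
clock: 5.32
tcp_pos: [0.4719, 0.4164, 0.1501]
orientation: [2.127, 2.123, 0.201]
contact_force: [1.2, 0.9, -0.9]
grip_width: 0.0191
```

```bash
python3 -c "
from h import *
st()"
```

```text
t 5.33 tcp [0.4719 0.4164 0.1501] grasp [0.4683 0.4163 0.1688] xt [0.002 1.    0.003] zt [ 0.185  0.002 -0.983] F [ 1.2  0.9 -0.9] w 0.0191
```

Call:
send_rows(motion=[{"dp": [0,0,0.005],"rot": [0,0,0],"grip": 0.0},{"dp": [0,0,0.004],"rot": [0,0,0],"grip": 0.0},{"dp": [-0.004,0,0],"rot": [0,0,0],"grip": 0.0},{"dp": [-0.015,0.001,0],"rot": [0,0,0],"grip": 0.0},{"dp": [-0.02,0.001,0],"rot": [0,0,0],"grip": 0.0},{"dp": [-0.02,0.001,0],"rot": [0,0,0],"grip": 0.0},{"dp": [-0.02,0.001,0],"rot": [0,0,0],"grip": 0.0},{"dp": [-0.015,0,0],"rot": [0,0,0],"grip": 0.0},{"dp": [-0.005,0,0],"rot": [0,0,0],"grip": 0.0},{"dp": [0,0,0],"rot": [0,0,0],"grip": 0.0}])

```text
clock: 6.58
tcp_pos: [0.3634, 0.4206, 0.1597]
orientation: [2.123, 2.127, 0.2]
contact_force: [-0.2, 0.3, -0.7]
grip_width: 0.0196
```

```bash
python3 -c "
from h import *
st()"
```

```text
t 6.58 tcp [0.3634 0.4206 0.1597] grasp [0.3599 0.4206 0.1784] xt [-0.002  1.     0.002] zt [ 0.184  0.002 -0.983] F [-0.2  0.3 -0.7] w 0.0196
```

Call:
send_rows(motion=[{"dp": [0,0,0.04],"rot": [0,0,0],"grip": 0.0},{"dp": [0,0,0.055],"rot": [0,0,0],"grip": 0.0},{"dp": [0.005,-0.025,0.04],"rot": [0,0,0],"grip": 0.0},{"dp": [0.015,-0.045,0.005],"rot": [0,0,0],"grip": 0.0},{"dp": [0.018,-0.05,0],"rot": [0,0,0],"grip": 0.0},{"dp": [0.018,-0.05,0],"rot": [0,0,0],"grip": 0.0},{"dp": [0.018,-0.05,0],"rot": [0,0,0],"grip": 0.0},{"dp": [0.018,-0.05,0],"rot": [0,0,0],"grip": 0.0},{"dp": [0.012,-0.03,0],"rot": [0,0,0],"grip": 0.0},{"dp": [0.005,-0.015,0],"rot": [0,0,0],"grip": 0.0},{"dp": [0,0,0],"rot": [0,0,0],"grip": 0.0},{"dp": [0,0,0],"rot": [0,0,0],"grip": 0.0}])

```text
clock: 8.07
tcp_pos: [0.4808, 0.0905, 0.3065]
orientation: [2.135, 2.111, 0.205]
contact_force: [0.2, 0.6, -1.4]
grip_width: 0.019
```

Run:
```python
from h import *
import pickle
o,M,g=st(); S=grab('scene');T=grab('top');W=grab('wrist'); pickle.dump((S,T,W,o),open('f2.pkl','wb'))
p=o['tcp_pos']+[-.005,0,-.0151]; q=[p+np.array([x,0,z]) for x,z in ((0,-.1),(.041,-.1),(.041,-.111))]+[[.563,.0645,.19]]
for d in (S,T,W): print(proj(d,q).round(1).tolist())
def crop(d,x,y,w,h): return cv2.resize(np.ascontiguousarray(d['img'][y:y+h,x:x+w,::-1]),(400,300) if w>h else (400,300),interpolation=cv2.INTER_CUBIC)
cv2.imwrite('pics/c2.png',np.vstack([np.hstack([crop(S,220,105,80,60),crop(T,280,145,80,60)]),np.hstack([crop(W,0,0,512,384),crop(W,176,192,160,120)])]))
```

```text
t 8.07 tcp [0.4808 0.0905 0.3065] grasp [0.4772 0.0905 0.3251] xt [0.011 1.    0.004] zt [ 0.189  0.002 -0.982] F [ 0.2  0.6 -1.4] w 0.019
[[310.6, 154.3], [293.5, 150.3], [293.3, 154.5], [279.3, 141.6]]
[[306.5, 214.8], [306.2, 198.3], [305.5, 198.4], [316.2, 179.6]]
[[252.1, 157.2], [252.6, 197.5], [252.6, 191.9], [227.7, 236.0]]
```

View pics/c2.png

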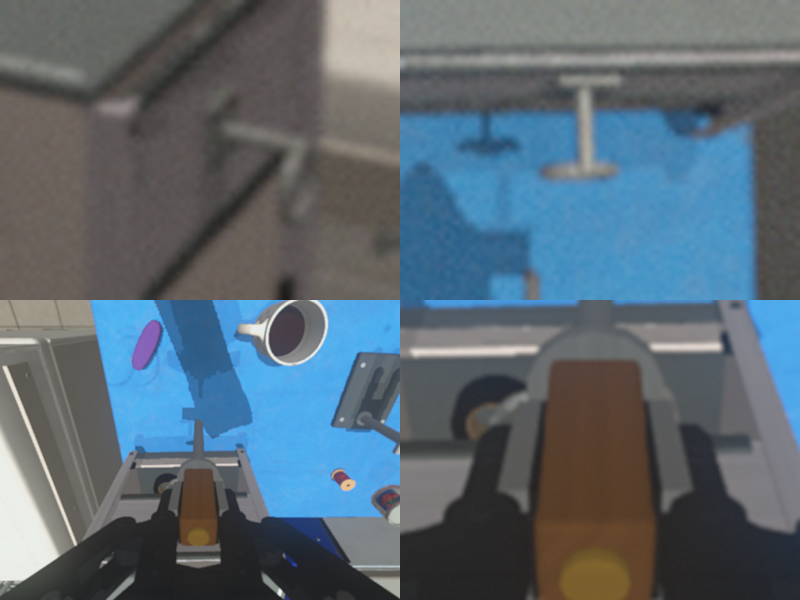

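The top view shows the toe tip at about (306,199), as predicted, and the ring at (316,179), so the pole needs to go about 25 mm toward -y. In the scene crop the ring centre is near (279,142).

Call:
send_rows(motion=[{"dp": [0.006,-0.011,0],"rot": [0,0,0.008],"grip": 0.0},{"dp": [0.006,-0.011,0],"rot": [0,0,0],"grip": 0.0},{"dp": [0,-0.002,0],"rot": [0,0,0],"grip": 0.0},{"dp": [0,0,0],"rot": [0,0,0],"grip": 0.0},{"dp": [0,0,0],"rot": [0,0,0],"grip": 0.0}])

```text
clock: 8.85
tcp_pos: [0.4933, 0.0661, 0.3064]
orientation: [2.123, 2.123, 0.206]
contact_force: [-0.3, -0.4, -1.4]
grip_width: 0.0193
```

Run:
```python
from h import *
import pickle
o,M,g=st(); S=grab('scene');T=grab('top'); pickle.dump((S,T,o),open('f3.pkl','wb'))
p=o['tcp_pos']+[-.005,0,-.0151]; q=[p+np.array([x,0,z]) for x,z in ((0,0),(0,-.1),(.041,-.1),(.041,-.111))]+[[.563,.0645,.19],[.563,.0645,.207],[.563,.0645,.173]]
for d in (S,T): print(proj(d,q).round(1).tolist())
def crop(d,x,y,w,h): return cv2.resize(np.ascontiguousarray(d['img'][y:y+h,x:x+w,::-1]),None,fx=6,fy=6,interpolation=cv2.INTER_CUBIC)
c=np.hstack([crop(S,255,90,70,95),crop(T,285,150,55,95)])
cv2.imwrite('pics/c3.png',c); print(c.shape)
```

```text
t 8.85 tcp [0.4933 0.0661 0.3064] grasp [0.4897 0.066  0.325 ] xt [-0.     1.     0.004] zt [ 0.189  0.004 -0.982] F [-0.3 -0.4 -1.4] w 0.0193
[[312.4, 107.7], [309.2, 148.3], [292.5, 144.5], [292.2, 148.7], [279.3, 141.6], [279.6, 135.1], [279.0, 148.0]]
[[325.3, 209.2], [316.2, 209.6], [315.9, 193.1], [315.0, 193.3], [316.2, 179.6], [317.5, 178.9], [314.8, 180.2]]
(570, 750, 3)
```

View pics/c3.png

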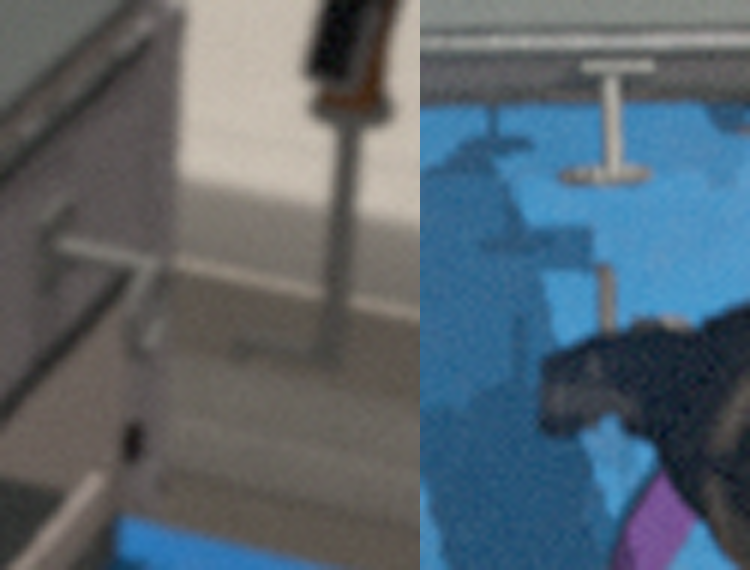

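Scene crop: the toe end is at about (294,147.5), the shank bottom at (310,149) and the ring centre at (279.5,140.5), so the hook sits about 6 mm low. In the top crop the toe and ring line up in y, with the tip about 37 mm short of the ring.

Call:
send_rows(motion=[{"dp": [0.008,-0.001,0.006],"rot": [0,0,0],"grip": 0.0},{"dp": [0.009,0,0],"rot": [0,0,0],"grip": 0.0},{"dp": [0.005,0,0],"rot": [0,0,0],"grip": 0.0},{"dp": [0,0,0],"rot": [0,0,0],"grip": 0.0}])

```text
clock: 9.45
tcp_pos: [0.5174, 0.0656, 0.3131]
orientation: [2.122, 2.124, 0.208]
contact_force: [-0.5, 0.2, -1.1]
grip_width: 0.0191
```

Run:
```python
from h import *
import pickle
o,M,g=st(); S=grab('scene');T=grab('top')
def crop(d,x,y,w,h): return cv2.resize(np.ascontiguousarray(d['img'][y:y+h,x:x+w,::-1]),None,fx=8,fy=8,interpolation=cv2.INTER_CUBIC)
c=np.hstack([crop(S,265,120,55,48),crop(T,295,160,42,48)])
cv2.imwrite('pics/c4.png',c)
```

```text
t 9.45 tcp [0.5174 0.0656 0.3131] grasp [0.5138 0.0655 0.3318] xt [-0.001  1.     0.004] zt [ 0.19   0.004 -0.982] F [-0.5  0.2 -1.1] w 0.0191
```

View pics/c4.png

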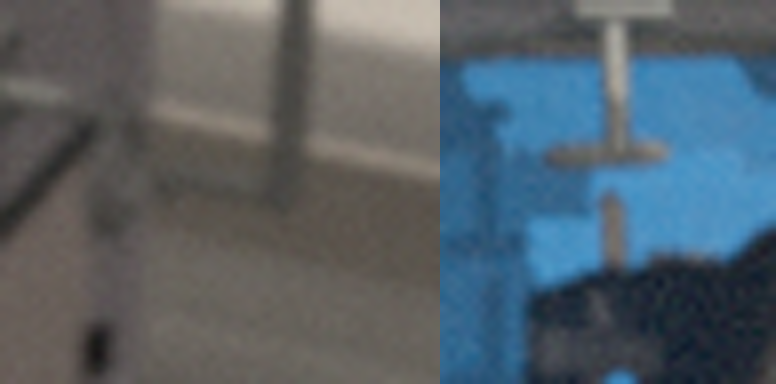

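The toe points at the ring opening: in the top crop the tip is 5 px before the ring and less than 1 px off sideways, and in the scene crop the toe line meets the ring near its centre. I'll insert slowly.

Call:
send_rows(motion=[{"dp": [0.004,0.001,0],"rot": [0,0,0],"grip": 0.0},{"dp": [0.004,0,0],"rot": [0,0,0],"grip": 0.0},{"dp": [0.004,0,0],"rot": [0,0,0],"grip": 0.0},{"dp": [0.003,0,0],"rot": [0,0,0],"grip": 0.0}])

```text
clock: 10.05
tcp_pos: [0.5325, 0.0665, 0.313]
orientation: [2.122, 2.124, 0.206]
contact_force: [0.8, 0.4, -1.7]
grip_width: 0.019
```

Call:
send_rows(motion=[{"dp": [0.003,0,0],"rot": [0,0,0],"grip": 0.0},{"dp": [0.003,0,0],"rot": [0,0,0],"grip": 0.0},{"dp": [0.003,0,0],"rot": [0,0,0],"grip": 0.0}])

```text
clock: 10.42
tcp_pos: [0.5421, 0.0665, 0.3129]
orientation: [2.122, 2.124, 0.206]
contact_force: [-0.4, -0.1, -1.1]
grip_width: 0.0191
```

Call:
send_rows(motion=[{"dp": [0.004,0,0],"rot": [0,0,0],"grip": 0.0},{"dp": [0.004,0,0],"rot": [0,0,0],"grip": 0.0},{"dp": [0.002,0,0],"rot": [0,0,0],"grip": 0.0},{"dp": [0,0,0],"rot": [0,0,0],"grip": 0.0}])

```text
clock: 10.92
tcp_pos: [0.5531, 0.0665, 0.3128]
orientation: [2.122, 2.124, 0.206]
contact_force: [0.7, 0.4, -0.9]
grip_width: 0.0189
```

Run:
```python
from h import *
o,M,g=st(); S=grab('scene');T=grab('top')
def crop(d,x,y,w,h): return cv2.resize(np.ascontiguousarray(d['img'][y:y+h,x:x+w,::-1]),None,fx=8,fy=8,interpolation=cv2.INTER_CUBIC)
c=np.hstack([crop(S,255,105,55,60),crop(T,295,155,42,60)])
cv2.imwrite('pics/c5.png',c)
```

```text
t 10.93 tcp [0.5531 0.0665 0.3128] grasp [0.5495 0.0664 0.3315] xt [-0.001  1.     0.003] zt [ 0.189  0.004 -0.982] F [ 0.7  0.4 -0.9] w 0.0189
```

View pics/c5.png

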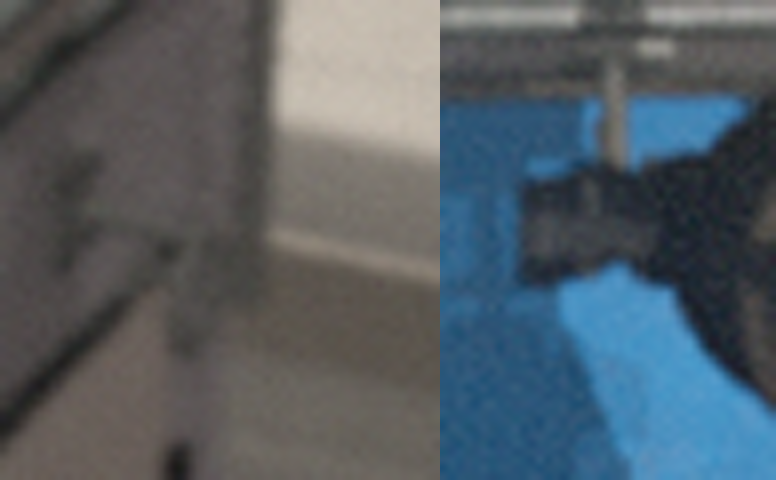

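The hook seems to be in the ring: the top view shows the toe running along under the ring bar, and the shank is just in front of the ring. I'll draw down and read the force.

Call:
send_rows(motion=[{"dp": [0,0,-0.004],"rot": [0,0,0],"grip": 0.0},{"dp": [0,0,-0.004],"rot": [0,0,0],"grip": 0.0},{"dp": [0,0,-0.003],"rot": [0,0,0],"grip": 0.0}])

```text
clock: 11.4
tcp_pos: [0.5526, 0.0664, 0.3012]
orientation: [2.122, 2.124, 0.206]
contact_force: [-1.0, -0.6, -1.8]
grip_width: 0.0193
```

Call:
send_rows(motion=[{"dp": [0,0,-0.003],"rot": [0,0,0],"grip": 0.0},{"dp": [0,0,-0.003],"rot": [0,0,0],"grip": 0.0},{"dp": [0,0,-0.003],"rot": [0,0,0],"grip": 0.0}])

```text
clock: 11.78
tcp_pos: [0.5528, 0.0665, 0.2923]
orientation: [2.121, 2.123, 0.206]
contact_force: [-1.3, -0.5, 1.9]
grip_width: 0.0192
```

Call:
send_rows(motion=[{"dp": [0,0,-0.003],"rot": [0,0,0],"grip": 0.0},{"dp": [0,0,-0.003],"rot": [0,0,0],"grip": 0.0},{"dp": [0,0,-0.003],"rot": [0,0,0],"grip": 0.0}])

```text
clock: 12.15
tcp_pos: [0.5528, 0.0665, 0.2829]
orientation: [2.121, 2.123, 0.206]
contact_force: [-1.2, -0.1, 2.7]
grip_width: 0.0192
```

Call:
send_rows(motion=[{"dp": [0,0,-0.006],"rot": [0,0,0],"grip": 0.0},{"dp": [0,0,-0.007],"rot": [0,0,0],"grip": 0.0},{"dp": [0,0,-0.007],"rot": [0,0,0],"grip": 0.0},{"dp": [0,0,-0.007],"rot": [0,0,0],"grip": 0.0},{"dp": [0,0,-0.004],"rot": [0,0,0],"grip": 0.0},{"dp": [0,0,-0.002],"rot": [0,0,0],"grip": 0.0}])

```text
clock: 12.9
tcp_pos: [0.553, 0.0666, 0.2473]
orientation: [2.121, 2.123, 0.207]
contact_force: [-1.3, -0.3, 3.0]
grip_width: 0.0189
```

Call:
send_rows(motion=[{"dp": [0,0,-0.002],"rot": [0,0,0],"grip": 0.0},{"dp": [0,0,-0.002],"rot": [0,0,0],"grip": 0.0},{"dp": [0,0,-0.002],"rot": [0,0,0],"grip": 0.0}])

```text
clock: 13.28
tcp_pos: [0.553, 0.0666, 0.2411]
orientation: [2.121, 2.123, 0.207]
contact_force: [-1.2, -0.9, 1.3]
grip_width: 0.0192
```

Call:
send_rows(motion=[{"dp": [0,0,-0.002],"rot": [0,0,0],"grip": 0.0},{"dp": [0,0,-0.002],"rot": [0,0,0],"grip": 0.0}])

```text
clock: 13.52
tcp_pos: [0.553, 0.0666, 0.2369]
orientation: [2.121, 2.123, 0.207]
contact_force: [-0.7, -0.2, 1.7]
grip_width: 0.0196
```

Call:
send_rows(motion=[{"dp": [0,0,-0.002],"rot": [0,0,0],"grip": 0.0},{"dp": [0,0,-0.002],"rot": [0,0,0],"grip": 0.0}])

```text
clock: 13.78
tcp_pos: [0.553, 0.0666, 0.2326]
orientation: [2.121, 2.123, 0.207]
contact_force: [-0.6, 0.7, 1.9]
grip_width: 0.0189
```

Call:
send_rows(motion=[{"dp": [0,0,-0.0015],"rot": [0,0,0],"grip": 0.0},{"dp": [0,0,-0.0015],"rot": [0,0,0],"grip": 0.0}])

```text
clock: 14.02
tcp_pos: [0.553, 0.0666, 0.2294]
orientation: [2.121, 2.123, 0.207]
contact_force: [-2.4, -0.5, 1.0]
grip_width: 0.0192
```

Call:
send_rows(motion=[{"dp": [0,0,-0.002],"rot": [0,0,0],"grip": 0.0},{"dp": [0,0,-0.002],"rot": [0,0,0],"grip": 0.0}])

```text
clock: 14.28
tcp_pos: [0.553, 0.0666, 0.2251]
orientation: [2.121, 2.123, 0.207]
contact_force: [-0.7, -0.9, 1.8]
grip_width: 0.0187
```

Call:
send_rows(motion=[{"dp": [0,0,-0.0015],"rot": [0,0,0],"grip": 0.0},{"dp": [0,0,-0.0015],"rot": [0,0,0],"grip": 0.0}])

```text
clock: 14.52
tcp_pos: [0.553, 0.0666, 0.2218]
orientation: [2.121, 2.123, 0.207]
contact_force: [-1.8, -0.5, 3.3]
grip_width: 0.0192
```

Call:
send_rows(motion=[{"dp": [0,0,-0.0015],"rot": [0,0,0],"grip": 0.0},{"dp": [0,0,-0.0015],"rot": [0,0,0],"grip": 0.0}])

```text
clock: 14.78
tcp_pos: [0.553, 0.0666, 0.2187]
orientation: [2.121, 2.123, 0.207]
contact_force: [-0.6, -0.6, 2.3]
grip_width: 0.0189
```

Call:
send_rows(motion=[{"dp": [0,0,-0.0015],"rot": [0,0,0],"grip": 0.0},{"dp": [0,0,-0.0015],"rot": [0,0,0],"grip": 0.0}])

```text
clock: 15.02
tcp_pos: [0.5533, 0.0667, 0.2162]
orientation: [2.121, 2.122, 0.207]
contact_force: [-3.2, -0.7, 7.9]
grip_width: 0.019
```

Call:
send_rows(motion=[{"dp": [0,0,-0.001],"rot": [0,0,0],"grip": 0.0}])

```text
clock: 15.15
tcp_pos: [0.5535, 0.0667, 0.2158]
orientation: [2.12, 2.122, 0.208]
contact_force: [-4.2, -1.5, 9.3]
grip_width: 0.0192
```

Call:
send_rows(motion=[{"dp": [0,0,-0.0005],"rot": [0,0,0],"grip": 0.0}])

```text
clock: 15.28
tcp_pos: [0.5535, 0.0668, 0.2158]
orientation: [2.12, 2.122, 0.207]
contact_force: [-3.5, -1.2, 8.1]
grip_width: 0.0193
```

Call:
send_rows(motion=[{"dp": [-0.0005,0,-0.0015],"rot": [0,0,0],"grip": 0.0}])

```text
clock: 15.4
tcp_pos: [0.5533, 0.0669, 0.2151]
orientation: [2.12, 2.121, 0.208]
contact_force: [-4.2, -1.3, 10.2]
grip_width: 0.0193
```

Call:
send_rows(motion=[{"dp": [-0.0005,0,-0.0015],"rot": [0,0,0],"grip": 0.0}])

```text
clock: 15.52
tcp_pos: [0.5532, 0.0669, 0.2146]
orientation: [2.119, 2.12, 0.208]
contact_force: [-4.3, -1.3, 10.8]
grip_width: 0.0191
```

Call:
send_rows(motion=[{"dp": [-0.0005,0,-0.002],"rot": [0,0,0],"grip": 0.0}])

```text
clock: 15.65
tcp_pos: [0.5532, 0.067, 0.2139]
orientation: [2.118, 2.119, 0.209]
contact_force: [-4.0, -1.2, 13.0]
grip_width: 0.0189
```

Call:
send_rows(motion=[{"dp": [0,0,-0.0018],"rot": [0,0,0],"grip": 0.0}])

```text
clock: 15.78
tcp_pos: [0.5534, 0.0671, 0.2133]
orientation: [2.117, 2.118, 0.209]
contact_force: [-7.6, -1.6, 14.6]
grip_width: 0.0193
```

Call:
send_rows(motion=[{"dp": [-0.001,0,-0.0008],"rot": [0,0,0],"grip": 0.0}])

```text
clock: 15.9
tcp_pos: [0.5526, 0.0672, 0.2134]
orientation: [2.117, 2.117, 0.209]
contact_force: [-2.4, -1.3, 6.8]
grip_width: 0.0189
```

Call:
send_rows(motion=[{"dp": [-0.0008,0,-0.001],"rot": [0,0,0],"grip": 0.0}])

```text
clock: 16.02
tcp_pos: [0.5523, 0.0672, 0.2133]
orientation: [2.116, 2.116, 0.21]
contact_force: [-3.3, -2.1, 9.0]
grip_width: 0.0191
```

Call:
send_rows(motion=[{"dp": [0,0,-0.0015],"rot": [0,0,0],"grip": 0.0}])

```text
clock: 16.15
tcp_pos: [0.5529, 0.0673, 0.2132]
orientation: [2.115, 2.115, 0.211]
contact_force: [-6.1, -1.6, 15.2]
grip_width: 0.0191
```

Call:
send_rows(motion=[{"dp": [0,0,-0.0015],"rot": [0,0,0],"grip": 0.0}])

```text
clock: 16.27
tcp_pos: [0.553, 0.0674, 0.2129]
orientation: [2.114, 2.114, 0.211]
contact_force: [-7.5, -0.6, 16.0]
grip_width: 0.0188
```

```bash
python3 -c "
from h import *
o,_,_=st(); print(o['moment'])"
```

```text
t 16.27 tcp [0.553  0.0674 0.2129] grasp [0.5492 0.0675 0.2315] xt [ 0.     1.    -0.003] zt [ 0.2   -0.003 -0.98 ] F [-7.5 -0.6 16. ] w 0.0188
[-0.40539982  1.84565507 -0.07693915]
```

Call:
send_rows(motion=[{"dp": [0,0,-0.0009],"rot": [0,0,0],"grip": 0.0}])

```text
clock: 16.4
tcp_pos: [0.5528, 0.0675, 0.213]
orientation: [2.114, 2.113, 0.21]
contact_force: [-6.1, -0.9, 11.6]
grip_width: 0.0191
```

Call:
send_rows(motion=[{"dp": [0,0,-0.0011],"rot": [0,0,0],"grip": 0.0}])

```text
clock: 16.52
tcp_pos: [0.5528, 0.0677, 0.213]
orientation: [2.113, 2.112, 0.209]
contact_force: [-6.8, -1.2, 13.6]
grip_width: 0.0195
```

Call:
send_rows(motion=[{"dp": [0,0,-0.001],"rot": [0,0,0],"grip": 0.0},{"dp": [0,0,-0.001],"rot": [0,0,0],"grip": 0.0}])

```text
clock: 16.77
tcp_pos: [0.5527, 0.0678, 0.2129]
orientation: [2.112, 2.111, 0.208]
contact_force: [-6.0, -1.0, 12.2]
grip_width: 0.0192
```

Call:
send_rows(motion=[{"dp": [0,0,-0.001],"rot": [0,0,0],"grip": 0.0},{"dp": [0,0,-0.001],"rot": [0,0,0],"grip": 0.0}])

```text
clock: 17.02
tcp_pos: [0.5526, 0.0681, 0.213]
orientation: [2.111, 2.11, 0.207]
contact_force: [-5.8, -2.4, 12.9]
grip_width: 0.0189
```

Call:
send_rows(motion=[{"dp": [0,0,-0.001],"rot": [0,0,0],"grip": 0.0},{"dp": [0,0,-0.001],"rot": [0,0,0],"grip": 0.0}])

```text
clock: 17.27
tcp_pos: [0.5525, 0.0682, 0.2129]
orientation: [2.11, 2.109, 0.205]
contact_force: [-6.6, 0.5, 12.4]
grip_width: 0.0187
```

Call:
send_rows(motion=[{"dp": [0,0,-0.001],"rot": [0,0,0],"grip": 0.0},{"dp": [0,0,-0.001],"rot": [0,0,0],"grip": 0.0}])

```text
clock: 17.52
tcp_pos: [0.5524, 0.0684, 0.2129]
orientation: [2.109, 2.107, 0.204]
contact_force: [-5.9, -0.6, 12.7]
grip_width: 0.0192
```

Call:
send_rows(motion=[{"dp": [0,0,-0.001],"rot": [0,0,0],"grip": 0.0},{"dp": [0,0,-0.001],"rot": [0,0,0],"grip": 0.0}])

```text
clock: 17.77
tcp_pos: [0.5524, 0.0687, 0.2129]
orientation: [2.108, 2.106, 0.203]
contact_force: [-5.9, -1.0, 12.9]
grip_width: 0.0189
```

Call:
send_rows(motion=[{"dp": [0,0,-0.001],"rot": [0,0,0],"grip": 0.0},{"dp": [0,0,-0.001],"rot": [0,0,0],"grip": 0.0}])

```text
clock: 18.02
tcp_pos: [0.5523, 0.0689, 0.2129]
orientation: [2.107, 2.105, 0.202]
contact_force: [-6.3, -0.5, 12.9]
grip_width: 0.0194
```

Call:
send_rows(motion=[{"dp": [0,0,0.002],"rot": [0,0,0],"grip": 0.0},{"dp": [0,0,0.003],"rot": [0,0,0],"grip": 0.0},{"dp": [0,0,0.003],"rot": [0,0,0],"grip": 0.0},{"dp": [0,0,0.003],"rot": [0,0,0],"grip": 0.0},{"dp": [0,0,0.002],"rot": [0,0,0],"grip": 0.0},{"dp": [0,0,0],"rot": [0,0,0],"grip": 0.0}])

```text
clock: 18.77
tcp_pos: [0.5519, 0.0687, 0.2257]
orientation: [2.108, 2.106, 0.201]
contact_force: [-0.4, -0.1, -2.1]
grip_width: 0.0192
```

Run:
```python
from h import *
o,M,g=st(); S=grab('scene');T=grab('top');W=grab('wrist')
print(proj(S,o['tcp_pos']+np.array([[-.005,0,-.0151],[-.005,0,-.1151],[.013,0,-.1186],[.036,0,-.1261]])).round(1).tolist())
def crop(d,x,y,w,h): return cv2.resize(np.ascontiguousarray(d['img'][y:y+h,x:x+w,::-1]),None,fx=6,fy=6,interpolation=cv2.INTER_CUBIC)
c=np.hstack([crop(S,250,110,70,80),crop(T,290,160,45,80)])
cv2.imwrite('pics/c6.png',c)
```

```text
t 18.77 tcp [0.5519 0.0687 0.2257] grasp [0.5481 0.069  0.2443] xt [ 0.003  1.    -0.015] zt [ 0.204 -0.015 -0.979] F [-0.4 -0.1 -2.1] w 0.0192
[[285.3, 135.9], [283.5, 172.9], [276.7, 172.4], [268.0, 172.8]]
```

View pics/c6.png

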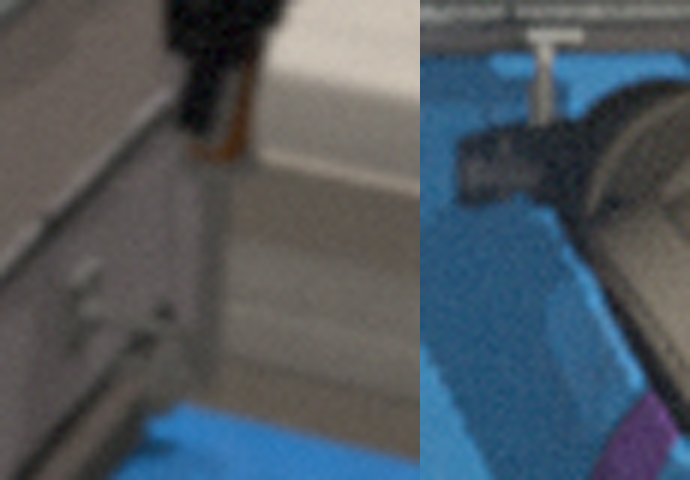

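The sash is down: its panel now reaches the sill, and the ring is at about (278,167). The hook hangs free, so I'll lift 3 mm more to centre it and back out.

Call:
send_rows(motion=[{"dp": [0,0,0.003],"rot": [0,0,0],"grip": 0.0},{"dp": [-0.003,0,0],"rot": [0,0,0],"grip": 0.0},{"dp": [-0.004,0,0],"rot": [0,0,0],"grip": 0.0},{"dp": [-0.004,0,0],"rot": [0,0,0],"grip": 0.0}])

```text
clock: 19.42
tcp_pos: [0.54, 0.0688, 0.2285]
orientation: [2.108, 2.106, 0.2]
contact_force: [-1.1, -0.4, -1.6]
grip_width: 0.0192
```

Call:
send_rows(motion=[{"dp": [-0.003,0,0],"rot": [0,0,0],"grip": 0.0},{"dp": [-0.003,0,0],"rot": [0,0,0],"grip": 0.0},{"dp": [-0.003,0,0],"rot": [0,0,0],"grip": 0.0}])

```text
clock: 19.8
tcp_pos: [0.5301, 0.0687, 0.2285]
orientation: [2.108, 2.106, 0.2]
contact_force: [0.2, 0.2, 0.0]
grip_width: 0.0193
```

Call:
send_rows(motion=[{"dp": [-0.003,0,0],"rot": [0,0,0],"grip": 0.0},{"dp": [-0.004,0,0],"rot": [0,0,0],"grip": 0.0},{"dp": [-0.004,0,0],"rot": [0,0,0],"grip": 0.0}])

```text
clock: 20.18
tcp_pos: [0.5184, 0.0688, 0.2285]
orientation: [2.108, 2.106, 0.2]
contact_force: [-0.2, -0.7, 0.1]
grip_width: 0.0191
```

Call:
send_rows(motion=[{"dp": [-0.008,0,0],"rot": [0,0,0],"grip": 0.0},{"dp": [-0.015,0,0],"rot": [0,0,0],"grip": 0.0},{"dp": [-0.01,0,0.02],"rot": [0.015,0,0],"grip": 0.0},{"dp": [0,0,0.04],"rot": [0,0.015,0],"grip": 0.0},{"dp": [0,0,0.015],"rot": [0,0,0],"grip": 0.0},{"dp": [0,0,0],"rot": [0,0,0],"grip": 0.0},{"dp": [0,0,0],"rot": [0,0,0],"grip": 0.0}])

```text
clock: 21.05
tcp_pos: [0.4781, 0.0686, 0.3023]
orientation: [2.125, 2.123, 0.194]
contact_force: [-0.4, -0.2, -1.1]
grip_width: 0.019
```

Run:
```python
from h import *
o,M,g=st(); S=grab('scene');T=grab('top')
print(proj(S,o['tcp_pos']+np.array([[-.005,0,-.0151],[-.005,0,-.1151],[.036,0,-.1151],[.036,0,-.1261]])).round(1).tolist())
print(proj(T,o['tcp_pos']+np.array([[.036,0,-.1261]])).round(1).tolist())
def crop(d,x,y,w,h): return cv2.resize(np.ascontiguousarray(d['img'][y:y+h,x:x+w,::-1]),None,fx=4,fy=4,interpolation=cv2.INTER_CUBIC)
c=np.hstack([crop(S,230,90,120,120),crop(T,280,150,60,120)])
cv2.imwrite('pics/c7.png',c)
```

```text
t 21.05 tcp [0.4781 0.0686 0.3023] grasp [0.4746 0.0686 0.321 ] xt [ 0.001  1.    -0.002] zt [ 0.183 -0.002 -0.983] F [-0.4 -0.2 -1.1] w 0.019
[[318.5, 111.2], [314.9, 151.8], [298.1, 147.9], [297.8, 152.1]]
[[313.9, 199.5]]
```

View pics/c7.png

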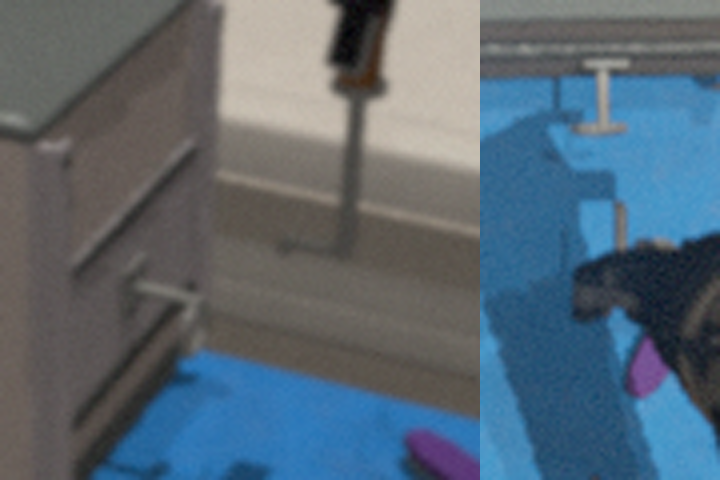

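The sash stays down with the ring at about (278,166), and the pole is clear with its pose in the grip unchanged to within about 1 px. Next I carry it back to the stand.

Call:
send_rows(motion=[{"dp": [-0.01,0.025,0],"rot": [0,0,-0.01],"grip": 0.0},{"dp": [-0.018,0.05,0],"rot": [0,0,-0.01],"grip": 0.0},{"dp": [-0.018,0.055,0],"rot": [0,0,-0.01],"grip": 0.0},{"dp": [-0.018,0.055,0],"rot": [0,0,-0.01],"grip": 0.0},{"dp": [-0.018,0.055,0],"rot": [0,0,-0.01],"grip": 0.0},{"dp": [-0.016,0.055,0],"rot": [0,0,0],"grip": 0.0},{"dp": [-0.012,0.035,0],"rot": [0,0,0],"grip": 0.0},{"dp": [-0.005,0.01,0],"rot": [0,0,0],"grip": 0.0},{"dp": [0,0,0],"rot": [0,0,0],"grip": 0.0},{"dp": [0,0,0],"rot": [0,0,0],"grip": 0.0}])

```text
clock: 22.4
tcp_pos: [0.3568, 0.4128, 0.293]
orientation: [2.189, 2.063, 0.172]
contact_force: [0.5, -0.3, -1.3]
grip_width: 0.0191
```

```bash
python3 -c "
from h import *
st()"
```

```text
t 22.4 tcp [0.3568 0.4128 0.293 ] grasp [0.3536 0.4131 0.3118] xt [ 0.06   0.998 -0.005] zt [ 0.171 -0.016 -0.985] F [ 0.5 -0.3 -1.3] w 0.0191
```

Call:
send_rows(motion=[{"dp": [0,0.005,-0.03],"rot": [0.005,-0.013,0],"grip": 0.0},{"dp": [0,0.003,-0.04],"rot": [0,0,0],"grip": 0.0},{"dp": [0,0,-0.035],"rot": [0,0,0],"grip": 0.0},{"dp": [0,0,-0.02],"rot": [0,0,0],"grip": 0.0},{"dp": [0,0,-0.006],"rot": [0,0,0],"grip": 0.0},{"dp": [0,0,0],"rot": [0,0,0],"grip": 0.0},{"dp": [0,0,0],"rot": [0,0,0],"grip": 0.0}])

```text
clock: 23.28
tcp_pos: [0.365, 0.4144, 0.1618]
orientation: [2.195, 2.036, 0.199]
contact_force: [0.3, -0.3, -1.7]
grip_width: 0.0193
```

```bash
python3 -c "
from h import *
st()"
```

```text
t 23.27 tcp [0.365  0.4144 0.1618] grasp [0.3613 0.4146 0.1804] xt [0.075 0.997 0.001] zt [ 0.192 -0.013 -0.981] F [ 0.3 -0.3 -1.7] w 0.0193
```

Call:
send_rows(motion=[{"dp": [0,0.005,-0.001],"rot": [0,0.008,0.02],"grip": 0.0},{"dp": [0,0.002,0],"rot": [0,0,0],"grip": 0.0},{"dp": [0,0,0],"rot": [0,0,0],"grip": 0.0},{"dp": [0,0,0],"rot": [0,0,0],"grip": 0.0}])

```text
clock: 23.78
tcp_pos: [0.3655, 0.4233, 0.1628]
orientation: [2.179, 2.065, 0.198]
contact_force: [0.2, 0.4, -1.2]
grip_width: 0.0189
```

Run:
```python
from h import *
o,M,g=st(); S=grab('scene');T=grab('top');W=grab('wrist')
def crop(d,x,y,w,h,f): return cv2.resize(np.ascontiguousarray(d['img'][y:y+h,x:x+w,::-1]),None,fx=f,fy=f,interpolation=cv2.INTER_CUBIC)
c=np.hstack([crop(S,190,220,110,120,4),crop(W,180,70,150,240,2)])
cv2.imwrite('pics/c8.png',c)
```

```text
t 23.77 tcp [0.3655 0.4233 0.1628] grasp [0.362  0.4234 0.1814] xt [0.053 0.999 0.004] zt [ 0.186 -0.006 -0.983] F [ 0.2  0.4 -1.2] w 0.0189
```

View pics/c8.png

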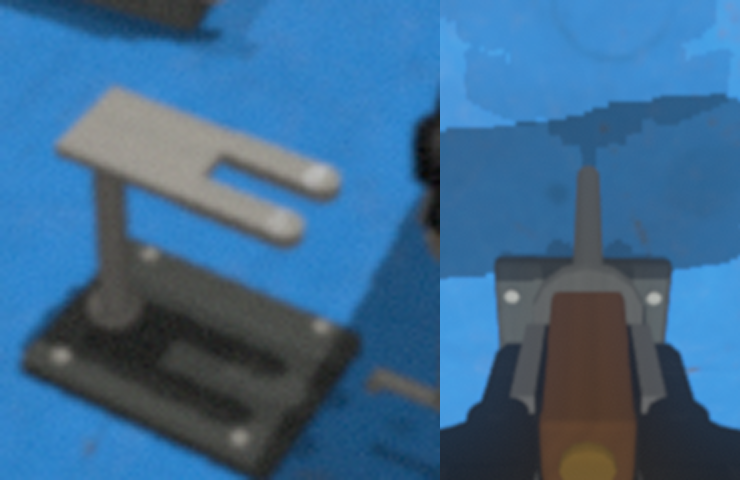

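The fork is empty and clear, and the toe is low in front of it and lined up with the base plate's screw holes. That was my 12th and last picture, so from here I use numbers only.

Call:
send_rows(motion=[{"dp": [0.008,-0.002,-0.002],"rot": [0,0,0],"grip": 0.0},{"dp": [0.015,-0.001,-0.002],"rot": [0,0,0],"grip": 0.0},{"dp": [0.015,-0.001,0],"rot": [0,0,0],"grip": 0.0},{"dp": [0.012,0,0],"rot": [0,0,0],"grip": 0.0},{"dp": [0,0,0],"rot": [0,0,0],"grip": 0.0},{"dp": [0,0,0],"rot": [0,0,0],"grip": 0.0}])

```text
clock: 24.68
tcp_pos: [0.4205, 0.4178, 0.1579]
orientation: [2.181, 2.062, 0.197]
contact_force: [1.0, 0.1, -0.6]
grip_width: 0.019
```

```bash
python3 -c "
from h import *
st()"
```

```text
t 24.68 tcp [0.4205 0.4178 0.1579] grasp [0.417  0.418  0.1766] xt [0.056 0.998 0.003] zt [ 0.186 -0.007 -0.983] F [ 1.   0.1 -0.6] w 0.019
```

Call:
send_rows(motion=[{"dp": [0.007,0.001,0],"rot": [0,0,0],"grip": 0.0},{"dp": [0.008,0,0],"rot": [0,0,0],"grip": 0.0},{"dp": [0.008,-0.0005,0],"rot": [0,0,0],"grip": 0.0},{"dp": [0.005,-0.0005,0],"rot": [0,0,0],"grip": 0.0}])

```text
clock: 25.18
tcp_pos: [0.4494, 0.4184, 0.1582]
orientation: [2.179, 2.064, 0.197]
contact_force: [-0.3, -0.6, -1.2]
grip_width: 0.0191
```

Call:
send_rows(motion=[{"dp": [0.006,-0.0005,0],"rot": [0,0,0],"grip": 0.0},{"dp": [0.006,-0.0005,0],"rot": [0,0,0],"grip": 0.0},{"dp": [0.005,0,0],"rot": [0,0,0],"grip": 0.0},{"dp": [0,0,0],"rot": [0,0,0],"grip": 0.0},{"dp": [0,0,0],"rot": [0,0,0],"grip": 0.0}])

```text
clock: 25.8
tcp_pos: [0.4679, 0.417, 0.1579]
orientation: [2.18, 2.063, 0.197]
contact_force: [0.0, -1.6, -0.9]
grip_width: 0.0194
```

```bash
python3 -c "
from h import *
st()"
```

```text
t 25.8 tcp [0.4679 0.417  0.1579] grasp [0.4644 0.4172 0.1766] xt [0.055 0.998 0.003] zt [ 0.186 -0.007 -0.983] F [ 0.  -1.6 -0.9] w 0.0194
```

Call:
send_rows(motion=[{"dp": [0.004,-0.0005,-0.002],"rot": [0,0,0],"grip": 0.0},{"dp": [0,0,-0.003],"rot": [0,0,0],"grip": 0.0},{"dp": [0,0,-0.002],"rot": [0,0,0],"grip": 0.0},{"dp": [0,0,0],"rot": [0,0,0],"grip": 0.0}])

```text
clock: 26.3
tcp_pos: [0.4716, 0.4166, 0.1503]
orientation: [2.179, 2.064, 0.196]
contact_force: [0.5, -0.5, -1.3]
grip_width: 0.019
```

Call:
send_rows(motion=[{"dp": [0,0,-0.001],"rot": [0,0,0],"grip": 0.0},{"dp": [0,0,0],"rot": [0,0,0],"grip": 0.0}])

```text
clock: 26.55
tcp_pos: [0.4717, 0.4169, 0.1503]
orientation: [2.179, 2.064, 0.197]
contact_force: [0.1, -0.4, -1.7]
grip_width: 0.019
```

```bash
python3 -c "
from h import *
st()"
```

```text
t 26.55 tcp [0.4717 0.4169 0.1503] grasp [0.4681 0.417  0.169 ] xt [0.054 0.999 0.003] zt [ 0.186 -0.007 -0.982] F [ 0.1 -0.4 -1.7] w 0.019
```

Call:
send_rows(motion=[{"dp": [0,0,-0.002],"rot": [0,0,0],"grip": 0.0},{"dp": [0,0,-0.001],"rot": [0,0,0],"grip": 0.0}])

```text
clock: 26.8
tcp_pos: [0.4718, 0.4172, 0.1501]
orientation: [2.177, 2.062, 0.199]
contact_force: [-1.7, -2.3, 5.1]
grip_width: 0.0192
```

Call:
send_rows(motion=[{"dp": [0,0,-0.0015],"rot": [0,0,0],"grip": 0.0},{"dp": [0,0,-0.001],"rot": [0,0,0],"grip": 0.0}])

```text
clock: 27.05
tcp_pos: [0.4718, 0.4172, 0.1501]
orientation: [2.175, 2.06, 0.2]
contact_force: [-2.3, -2.5, 5.8]
grip_width: 0.0189
```

Call:
send_rows(motion=[{"dp": [0,0,0],"rot": [0,0,0],"grip": 0.0},{"dp": [0,0,0],"rot": [0,0,0],"grip": 0.022},{"dp": [0,0,0],"rot": [0,0,0],"grip": 0.03},{"dp": [0,0,0],"rot": [0,0,0],"grip": 0.05},{"dp": [0,0,0],"rot": [0,0,0],"grip": 0.07},{"dp": [0,0,0],"rot": [0,0,0],"grip": 0.07}], grip_force=20)

```text
clock: 27.8
tcp_pos: [0.472, 0.4176, 0.15]
orientation: [2.176, 2.06, 0.202]
contact_force: [0.3, -0.4, -0.5]
grip_width: 0.0706
```

Run:
```python
from h import *
st(); T=grab('top'); S=grab('scene'); W=grab('wrist')
hsv=cv2.cvtColor(W['img'],cv2.COLOR_RGB2HSV); m=cv2.inRange(hsv,(5,90,60),(30,255,255)); n,l,s,c=cv2.connectedComponentsWithStats(m)
for i in range(1,n):
    if s[i,4]>40: print(s[i],c[i],onz(W,c[i],.193).round(4))
```

```text
t 27.8 tcp [0.472  0.4176 0.15  ] grasp [0.4684 0.4178 0.1687] xt [0.054 0.999 0.002] zt [ 0.192 -0.008 -0.981] F [ 0.3 -0.4 -0.5] w 0.0706
[392 202  26  48 655] [403.06259542 222.98625954] [0.429  0.4709 0.193 ]
[245 217  23  21 262] [254.45801527 223.98091603] [0.4267 0.4207 0.193 ]
[382 253  21  32 349] [392.83381089 269.62464183] [0.4502 0.4712 0.193 ]
[240 292  27  22 476] [252.85084034 303.07983193] [0.4655 0.418  0.193 ]
[244 323  22   8 145] [254.44827586 326.2137931 ] [0.4797 0.4179 0.193 ]
```

Call:
send_rows(motion=[{"dp": [0,0,0.01],"rot": [0,0,0],"grip": 0.07},{"dp": [0,0,0.02],"rot": [0,0,0],"grip": 0.07},{"dp": [0,0,0.03],"rot": [0,0,0],"grip": 0.07},{"dp": [0,0,0.04],"rot": [0,0,0],"grip": 0.07},{"dp": [-0.02,0,0.04],"rot": [0,0,0],"grip": 0.07},{"dp": [-0.01,0,0.02],"rot": [0,0,0],"grip": 0.07},{"dp": [0,0,0],"rot": [0,0,0],"grip": 0.07},{"dp": [0,0,0],"rot": [0,0,0],"grip": 0.07}])

```text
clock: 28.95
tcp_pos: [0.4412, 0.4176, 0.3209]
orientation: [2.175, 2.06, 0.207]
contact_force: [-0.5, 0.5, 0.1]
grip_width: 0.0698
```

Run:
```python
from h import *
import pickle
st(); T=grab('top','tf.png'); S=grab('scene','sf.png'); W=grab('wrist','wf.png')
T0=pickle.load(open('f0.pkl','rb'));w1=pickle.load(open('w1.pkl','rb'))
def blobs(d,box,lo,hi,mn=8):
    x,y,w,h=box; hsv=cv2.cvtColor(d['img'],cv2.COLOR_RGB2HSV)[y:y+h,x:x+w]; n,l,s,c=cv2.connectedComponentsWithStats(cv2.inRange(hsv,lo,hi)); return [(s[i].tolist(),(c[i]+[x,y]).round(1).tolist()) for i in range(1,n) if s[i,4]>mn]
org=((3,110,50),(30,255,255)); pur=((135,80,30),(170,255,255))
for nm,d in (('scene0',T0['scene']),('sceneF',S)):
    print(nm,'grip',blobs(d,(230,225,45,50),*org),'spool',blobs(d,(145,255,30,35),(0,120,60),(12,255,255)),'brush',blobs(d,(320,185,50,45),*pur))
    g=cv2.cvtColor(d['img'],cv2.COLOR_RGB2GRAY)[215:285,295:352]; b=cv2.inRange(cv2.cvtColor(d['img'],cv2.COLOR_RGB2HSV)[215:285,295:352],(0,0,0),(95,110,255)); M=cv2.moments(b,True); print('mug',M['m10']/M['m00'],M['m01']/M['m00'],M['m00'])
print('wrist grip',blobs(W,(180,80,150,170),*org))
for a in blobs(W,(180,80,150,170),*org): print(onz(W,a[1],.193))
print(proj(W,[[.467,.416,.193],[.467,.416,.14]]))
# ring/sash: scene patch at predicted ring heights
f7=proj(S,[[.563,.0645,.19],[.563,.0645,.105]]);print(f7)
```

```text
t 28.95 tcp [0.4412 0.4176 0.3209] grasp [0.4375 0.4177 0.3396] xt [0.054 0.999 0.004] zt [ 0.194 -0.006 -0.981] F [-0.5  0.5  0.1] w 0.0698
scene0 grip [([15, 13, 13, 27, 288], [250.8, 251.2])] spool [([11, 14, 11, 12, 88], [160.3, 275.0])] brush [([13, 14, 22, 17, 155], [343.3, 207.1])]
mug 27.801734104046243 35.27167630057804 1730.0
sceneF grip [([14, 14, 13, 28, 288], [250.1, 252.6])] spool [([11, 14, 11, 12, 84], [160.4, 275.1])] brush [([13, 14, 21, 17, 147], [343.1, 206.8])]
mug 28.02340182648402 35.30650684931507 1752.0
wrist grip [([70, 97, 10, 9, 74], [254.4, 181.1])]
[0.46687342 0.41816027 0.193     ]
[[252.17730675 181.32693141]
 [252.1293636  159.75617568]]
[[279.3089459  141.60144519]
 [278.05484527 172.51362688]]
```

```bash
python3 -c "
from h import *
print(hand_in())"
```

```text
the job is handed in; nothing more can be done
None
```

I shut the sash with the hook pole, hung the pole back in its fork and handed the job in at about 29 s of the 72 s allowed.

- **Pull:** I felt the rubber stop about 80 mm below the point where the hook first took hold. I then held about 14 N vertically (12.2–13.6 N measured plus about 1.3 N pole weight) for roughly 1.5 s. A sideways force of about 6 N on the pole brought the total to about 15 N.
- **Overshoot while settling:** The pull briefly passed its target before the hold, reaching about 17 N vertically, or about 19 N in total. These are readings at the end of each step; every one stayed below 22 N.
- **Sash:** The hook came out of the ring without snagging. In the last picture I viewed of the kiosk the sash was down; I did not look at it again after that.
- **Pole:** It hangs upright in the fork, with the hook turned along the stand. The button is within about 2–3 mm of where it was at first, toward +y, and the grip shows 1.6 px lower and to the left in the scene view.
- **Bystanders:** Between the first and last scene images the mug, brush and spool show no shift beyond 0.4 px. The gripper is open and well clear of everything.

I had already viewed all 12 pictures before the pole went back in its fork. The final checks are therefore from image measurements and force readings, not from looking at a picture.

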